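# Find the blind hole of a pump spacer and present it hole-up

## Task

The square aluminium pump spacer lying on the narrow rest looks alike at both ends, but only one end has the deep blind hole; the other has just a shallow recess. Take it up, stand it upright over the gauge pin and lower it until the pin stops it, to feel which end you have, then turn it as needed and hold it upright with the deep hole facing up, its lower end well clear of everything, at least 12 cm above the bench. Finish while still holding it there, steady in the gripper; leave the jar, the wrench and the steel ring alone.

Things in the scene. Friction and masses are not known exactly. Their poses are not given: they have to be found in the camera images.
- spacer: Loose aluminium block, 36 x 36 x 64 mm, 0.18 kg, lying level across the top of the rest, at any yaw. Origin at its centre (it balances within 5 mm of it); x along the 64 mm length, y and z square to the flats. Each end has a centred round mouth 24 mm across: one is the blind hole, 34 mm deep, the other a recess only 5 mm deep. Which end is which is not told: feel it on the pin, or see it.
- rest: Fixed black rest: round foot of 84 mm diameter 12 mm high, an 18 mm stem and a round flat top of 28 mm diameter, 80 mm above the bench. Origin at the centre of its underside, z up. The spacer can be laid across it again for a new grasp.
- rest_top (a point): Centre of the flat round top of the rest, 80 mm above the bench.
- pin_stand: Fixed gauge pin: dark steel block 70 x 70 x 40 mm with an upright steel pin of 12 mm diameter that stands 45 mm out of the middle of its top. Origin at the centre of its underside, z up. When it stops the spacer, the spacer's lower end stands 5 mm below the pin's tip with the recess down and 34 mm below it with the blind hole down.
- pin_tip (a point): Centre of the pin's upper end, 85 mm above the bench.
- jar: Bystander: white closed jar, 52 mm diameter, 70 mm high. Origin at the centre of its underside.
- wrench: Bystander: steel wrench lying flat on the bench along its x axis.
- collar: Bystander: steel ring, 52 mm outside diameter, 12 mm high, flat on the bench. Origin at the centre of its underside.
Not all that is in view belongs to the job. Leave any turquoise or yellow look-alike of the spacer alone. Leave any yellow look-alike of the rest alone.

How it is judged:
By the outcome, as a careful person would: the job done as asked, in the order asked, and still so for the second after the job is handed in, while the arm keeps its last pose, push and grip.
It also fails if it takes over 72 s, if anything falls off the work surface, if the arm or the gripper's body presses on something with over 40 N, if the wrist force passes 120 N, or if a joint passes its speed limit or range.

## Robot

A 6-joint arm with a two-finger parallel gripper is mounted at the origin on the work surface. World frame = base frame: x ahead of the robot, y to its left, z up, the work surface at z = 0. Lengths are in mm, angles in rad, forces in N, time in s.
With the tool pointing down it reaches from about 350 to 875 mm from the base axis. Payload 4.2 kg.
Tool frame: the origin (TCP) lies at the very end of the fingers, on their centre line; the grasp point (between the pads) lies arm.grip_depth behind it (arm.grip_depth is the distance from the TCP to the grasp point, in mm); x points along the fingers, y is the direction in which the jaws open and shut, and the axes are right-handed (so a half turn about x gives the same grasp; the last joint's range is limited). The gripper opens to 85 mm and grips with 20 to 120 N. Pads are 22 mm wide; open, the fingers measure 114 mm over their backs; the gripper's body (76 mm by 85 mm) begins 54 mm behind the grasp point. The pads swing forward as they close: fully open they stand 13 mm farther back than shut.
Start: joints at [-0.972, 0.385, 0.008, 0, -1.194, -0.259], TCP at [208.326, -589.236, 231.312] pointing down, gripper open.
Joint ranges: [-3.14, 3.14], [-1.21, 2.06], [-1.07, 1.41], [-3.16, 2.05], [-2.99, -0.16], [-3.1, 3.1]. Speed limits (rad/s): [2.79, 2.79, 3.14, 3.14, 3.14, 3.14].

## Interface

Orientations are given as a unit quaternion [x, y, z, w].
In Python, from bench import arm, get_image, models gives the robot as it stands.
- The arm moves only by the tool arm_command, never from a script. Its argument "rows" is a list of rows, each an object of numbers: "dx", "dy", "dz": the shift along the tool's x, y, z in m; "wx", "wy", "wz": the turn, a rotation vector about the tool's x, y, z in degrees; "gripper": the closure, from -1 (fully open) to 1 (shut). A call has exactly 8 rows; each row is the pose to reach, as a shift and turn from the pose measured when the call began, along the tool's axes at that moment; what a row does not reach only later rows make up. A row lasts 1/10 s, in which the tool goes at most 50 mm and 8.59 degrees, less where a joint would pass 70% of its speed; a pose out of reach is approached as far as the arm can. A call with a gripper value outside its range is refused whole. The fingers move at their own pace and stop on an object; the grip force is fixed at half the most. Time passes only in rows, so rows that repeat a pose let the fingers close, or fill a call up. It gives the time, the measured TCP pose, the force and the opening at its end, in the units of the state.
- arm.read_state(): the state, without advancing time (a new reading comes with each control period).
- get_image(name): name is "scene" or "top" or "wrist"; returns a dict with "img" (384x512x3 uint8, red, green, blue), "K" (3x3 intrinsics, pixels), "rvec" (rotation vector, rad) and "tvec" (3), from world to camera coordinates, as OpenCV has them; the wrist camera has in their place "T_tool_cam" (4x4, takes a point from camera to tool coordinates, whose origin is the TCP and whose axes are the tool frame's). Camera axes: x right, y down, z forward; pixel columns grow to the right and rows downward; lengths in mm; the calibration is good to about 2 mm. A picture is of the moment at which its call begins: read the wrist's pose just before it. There is no depth.
- arm.job_done(): hands the job in, once; it reports no verdict.
Trained networks look in the newest picture that a camera, given by its name, has taken for a name from the list of things; names that differ only in an ending like _2 or _b are one class to them, and where a whole thing is asked for, a point or a joint stands for the part that bears it (a point fixed in the world has none). Each returns a list of dicts, best first, with "conf" (0 to 1); they miss things now and then, are a little off and sometimes report something else, mostly with a low value. They report only what shows in the picture. A call takes as long as a camera call. They do not tell look-alikes from the thing itself.
- models.cut_out(camera, query): "mask" (384x512 bool, what is visible of it) and "extent" ([left, top, right, bottom] in pixels, round what is visible of it).
The state is a dict: "clock": time; "joints": joint angles; "joint_vel": joint speeds; "joint_efforts": joint torques, N m; "position": TCP position; "ee_rot": TCP orientation; "contact_force": force on the tool from outside, world axes, zero at the start; "wrist_torque": the same for the moment, N m; "gripper_width": finger opening in mm.
Only numpy, scipy, OpenCV 4.12 (cv2) and the standard library are available. Lean on these libraries where they do the work, as an engineer would, in place of code of your own. Each camera call takes 0.05 s, during which the arm holds its last target.

## Working session

There is one attempt and no reset: what is moved stays moved. The work goes in short steps, Python scripts to look and compute and a tool call to move; the robot and the scene stay as the last step left them, time stands still between calls to the robot, and variables do not carry over. Pictures are saved under pics/ and viewed, and the job is handed in when it is done.

Besides the shell and the picture viewer there is one more tool, called after "Emit:" in YAML: its name, and indented under it one key for each argument. arm_command: Moves the arm, as the interface text tells. Its arguments: {"type":"object","properties":{"rows":{"type":"array"}},"required":["rows"]}

```bash
ls; mkdir -p pics; python3 - <<'E'
from bench import arm,get_image,models
import cv2,numpy as np
s=arm.read_state();print(s)
print(arm.grip_depth)
for n in["scene","top","wrist"]:
    d=get_image(n);cv2.imwrite(f"pics/{n}0.png",d["img"][:,:,::-1])
    print(n,d["K"].tolist(),[d.get(k) for k in("rvec","tvec","T_tool_cam")])
    for q in["spacer","rest","pin_stand","pin_tip","rest_top","jar","wrench","collar"]:
        try:
            for r in models.cut_out(n,q)[:4]:print(n,q,round(r["conf"],2),r["extent"])
        except Exception as e:print(q,e)
E
```

```text
pics
{'clock': 0.0, 'joints': array([-9.72387777e-01,  3.85551726e-01,  6.63750702e-03, -5.03896592e-04,
       -1.19399193e+00, -2.58637372e-01]), 'joint_vel': array([ 3.62875362e-04, -9.17608076e-04,  6.53258916e-04,  4.29180996e-05,
       -2.61901544e-04,  1.79706726e-03]), 'joint_efforts': array([ 5.87542927e-04, -3.92287838e+01,  1.88400203e+01,  4.18596178e+00,
       -4.61930176e-03, -1.92305708e-05]), 'position': array([ 208.14460081, -588.70907037,  230.22833896]), 'ee_rot': array([-0.11873811,  0.6970974 ,  0.12023269,  0.69677872]), 'contact_force': array([-1.09581301, -0.29170366,  0.82882651]), 'wrist_torque': array([0.01968888, 0.02269641, 0.01496713]), 'gripper_width': 85.16898459643255}
18.700000000000003
scene [[373.21481792203457, 0.0, 259.7801203518256], [0.0, 373.21481792203457, 189.9559110744469], [0.0, 0.0, 1.0]] [array([ 0.88066358,  2.65033723, -0.9251727 ]), array([ 446.16211974, -206.70994277, 1256.26291574]), None]
scene spacer 0.94 [326.4, 263.6, 345.7, 290.9]
scene spacer 0.66 [321.7, 200.6, 344.6, 217.3]
scene spacer 0.62 [290.9, 205.4, 320.0, 232.6]
sc
[... 1180 characters left out ...]
60.2]
top rest_top 0.58 [193.0, 197.4, 218.7, 221.9]
top jar 0.72 [240.3, 133.1, 257.7, 161.6]
top wrench 0.73 [343.8, 98.6, 387.7, 157.3]
top collar 0.68 [199.7, 197.4, 215.7, 217.8]
top collar 0.49 [155.0, 138.4, 176.8, 158.0]
wrist [[294.73342434990946, 0.0, 256.7741985164879], [0.0, 294.73342434990946, 193.48513113450844], [0.0, 0.0, 1.0]] [None, None, array([[-1.30834365e-03, -2.94438532e-01,  9.55669524e-01,
        -1.42804384e+02],
       [ 9.99997691e-01, -2.01420261e-03,  7.48461416e-04,
         8.34949375e-01],
       [ 1.70453617e-03,  9.55668297e-01,  2.94440487e-01,
        -7.61239270e+01],
       [ 0.00000000e+00,  0.00000000e+00,  0.00000000e+00,
         1.00000000e+00]])]
```

```bash
python3 - <<'E'
import cv2
a=cv2.imread("pics/top0.png");b=cv2.imread("pics/scene0.png")
cv2.imwrite("pics/topc.png",cv2.resize(a[110:290,110:350],None,fx=3.2,fy=3.2,interpolation=cv2.INTER_CUBIC))
cv2.imwrite("pics/scenec.png",cv2.resize(b[130:330,170:400],None,fx=3,fy=3,interpolation=cv2.INTER_CUBIC))
E
```

```text
(no output)
```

View pics/topc.png

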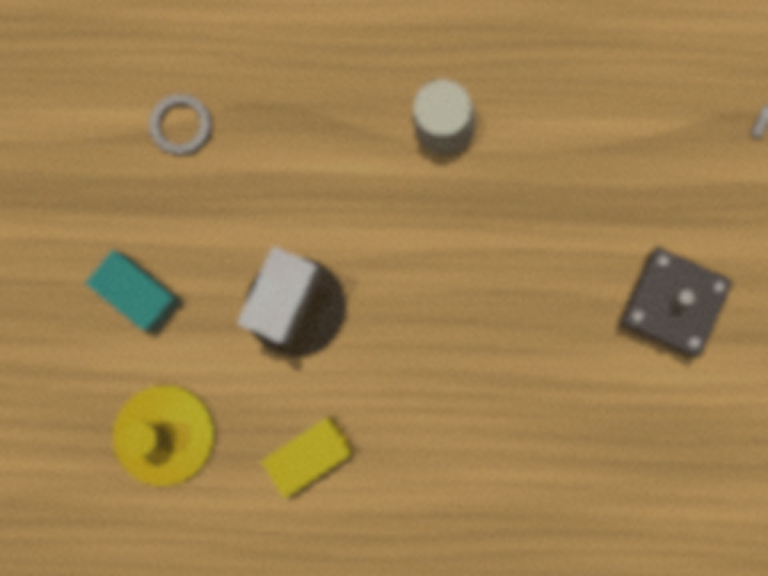

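View pics/scenec.png

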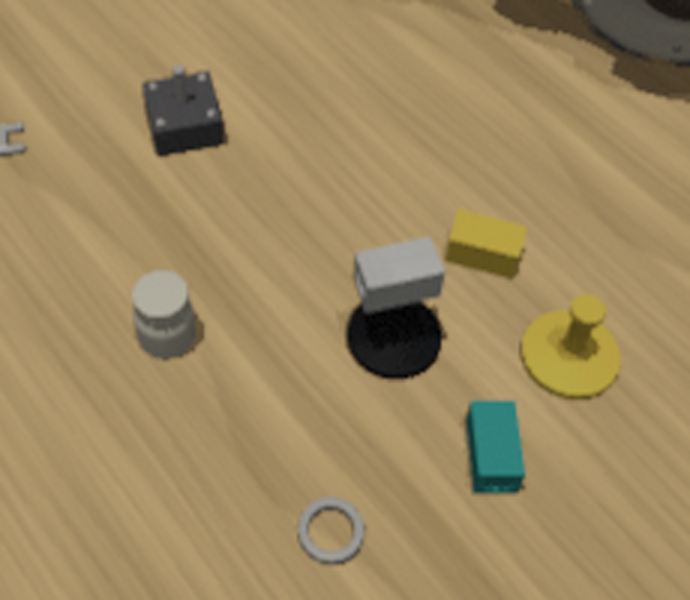

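View pics/top0.png

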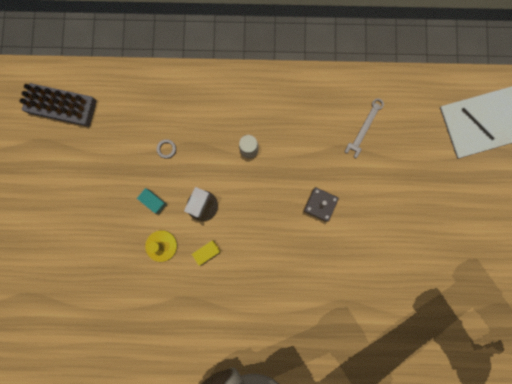

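View pics/scene0.png

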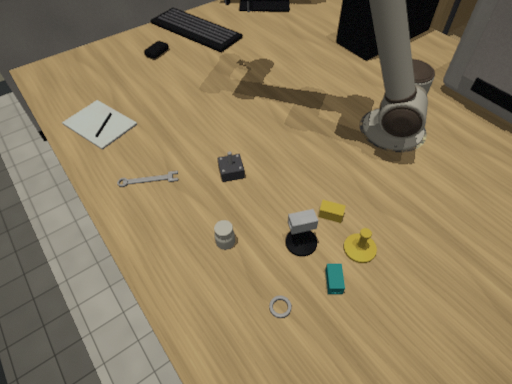

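Candidates for the spacer in the top view are aluminium on the black rest (197,202), turquoise (151,201) and yellow (206,253). The description fits the aluminium one on the black rest. The pin stand is at about (321,204), the jar at (248,147), the ring at (166,149) and the wrench at (365,130).

```bash
cat > h.py <<'E'
import numpy as np,cv2
from scipy.spatial.transform import Rotation as R
from bench import arm,get_image,models
def back(d,uv,z):
    Rm=cv2.Rodrigues(np.array(d["rvec"]))[0];t=np.array(d["tvec"]).ravel()
    r=Rm.T@np.linalg.inv(d["K"])@np.array([*uv,1.]);c=-Rm.T@t
    return c+r*(z-c[2])/r[2]
def proj(d,P):
    return cv2.projectPoints(np.array(P,float).reshape(-1,3),np.array(d["rvec"]),np.array(d["tvec"]),d["K"],None)[0].reshape(-1,2)
def st():
    s=arm.read_state();r=R.from_quat(s["ee_rot"]);M=r.as_matrix()
    print("t",round(s["clock"],2),"pos",s["position"].round(1),"F",s["contact_force"].round(1),"w",round(s["gripper_width"],1),"J",s["joints"].round(3))
    print("x",M[:,0].round(3),"y",M[:,1].round(3),"z",M[:,2].round(3))
    return s,M
E
python3 - <<'E'
from h import *
d=get_image("top");s=get_image("scene")
f=lambda x,y:(x/3.2+110-.34,y/3.2+110-.34)
g=lambda x,y:(x/3+170-.33,y/3+130-.33)
C=np.array([back(d,f(*p),116) for p in[(275,247),(317,264),(282,344),(238,325)]]);print(C.round(1));print(C.mean(0))
print("len",np.linalg.norm(C[1]-C[2]),np.linalg.norm(C[0]-C[3]),np.linalg.norm(C[0]-C[1]))
v=(C[1]-C[2])+(C[0]-C[3]);print("yaw",np.degrees(np.arctan2(v[1],v[0])))
C2=np.array([back(s,g(*p),116) for p in[(355,255),(432,240),(443,272),(369,292)]]);print("scene",C2.round(1),C2.mean(0))
v=C2[1]-C2[0]+C2[2]-C2[3];print("yaw",np.degrees(np.arctan2(v[1],v[0])))
print("tip",back(d,f(687,295),85),back(s,g(179,68),85))
print("blocktop",np.mean([back(d,f(*p),40) for p in[(657,249),(731,284),(696,354),(622,318)]],0))
print("foot top c",back(d,f(300,308),12), "jar",back(d,f(443,107),70),"yel rest",back(d,f(160,436),10),"yellow",back(d,f(307,457),36),"turq",back(d,f(131,290),36))
st()
E
```

```text
[[570.9 147.5 116. ]
 [558.7 115.5 116. ]
 [498.1 139.5 116. ]
 [511.6 172.9 116. ]]
[534.84857874 143.84995851 116.        ]
len 65.14574412703107 64.47569674634003 34.29603490588012
yaw -22.42704545884067
scene [[558.5 119.6 116. ]
 [499.2 145.7 116. ]
 [513.  174.3 116. ]
 [572.1 153.4 116. ]] [535.69991602 148.22721192 116.        ]
yaw 158.37499493156392
tip [ 543.64015403 -167.6064088    85.        ] [ 540.90491121 -166.06195369   85.        ]
blocktop [ 542.13024613 -166.49583753   40.        ]
foot top c [531.94874966 143.72942263  12.        ] jar [691.71288337  25.80849576  70.        ] yel rest [423.39633542 256.28190945  10.        ] yellow [410.29993411 129.86698903  36.        ] turq [542.27602392 278.541462    36.        ]
t 1.45 pos [ 208.3 -589.3  231.3] F [ 0.7 -0.7  0. ] w 85.6 J [-0.972  0.385  0.008  0.    -1.194 -0.259]
x [ 0. -0. -1.] y [-0.333  0.943 -0.   ] z [ 0.943  0.333 -0.   ]
```

Emit:
arm_command:
  rows:
    - {"dx":0.0,"dy":0.584,"dz":0.552,"wx":41.5,"wy":0,"wz":0,"gripper":-1}
    - {"dx":0.0,"dy":0.584,"dz":0.552,"wx":41.5,"wy":0,"wz":0,"gripper":-1}
    - {"dx":0.0,"dy":0.584,"dz":0.552,"wx":41.5,"wy":0,"wz":0,"gripper":-1}
    - {"dx":0.0,"dy":0.584,"dz":0.552,"wx":41.5,"wy":0,"wz":0,"gripper":-1}
    - {"dx":0.0,"dy":0.584,"dz":0.552,"wx":41.5,"wy":0,"wz":0,"gripper":-1}
    - {"dx":0.0,"dy":0.584,"dz":0.552,"wx":41.5,"wy":0,"wz":0,"gripper":-1}
    - {"dx":0.0,"dy":0.584,"dz":0.552,"wx":41.5,"wy":0,"wz":0,"gripper":-1}
    - {"dx":0.0,"dy":0.584,"dz":0.552,"wx":41.5,"wy":0,"wz":0,"gripper":-1}

```text
clock: 2.25
position: [363.5, -240.3, 231.9]
ee_rot: [0.135, 0.694, -0.135, 0.694]
contact_force: [2.0, 0.7, -0.1]
gripper_width: 85.3
```

```bash
cat > go.py <<'E'
from h import *
import sys
# target pos, desired tool x and y (world) -> command
def cmd(P,x=None,y=None):
    s,M=st()
    d=M.T@(np.array(P)-s["position"])/1000
    w=np.zeros(3)
    if x is not None:
        x=np.array(x,float);x/=np.linalg.norm(x);y=np.array(y,float);y-=x*(x@y);y/=np.linalg.norm(y)
        T=np.column_stack([x,y,np.cross(x,y)])
        w=np.degrees(R.from_matrix(M.T@T).as_rotvec())
    print("CMD d",d.round(4),"w",w.round(1))
E
python3 - <<'E'
from go import *
cmd([534.5,145.5,231],[0,0,-1],[.375,.927,0])
E
```

```text
t 2.25 pos [ 363.5 -240.3  231.9] F [ 2.   0.7 -0.1] w 85.3 J [-0.209  0.055 -0.426  0.    -1.089 -1.747]
x [ 0.001 -0.    -1.   ] y [0.375 0.927 0.   ] z [ 0.927 -0.375  0.001]
CMD d [0.0009 0.4218 0.0136] w [-0.   0.1 -0. ]
```

Emit:
arm_command:
  rows:
    - {"dx":0.001,"dy":0.422,"dz":0.014,"wx":0,"wy":0,"wz":0,"gripper":-1}
    - {"dx":0.001,"dy":0.422,"dz":0.014,"wx":0,"wy":0,"wz":0,"gripper":-1}
    - {"dx":0.001,"dy":0.422,"dz":0.014,"wx":0,"wy":0,"wz":0,"gripper":-1}
    - {"dx":0.001,"dy":0.422,"dz":0.014,"wx":0,"wy":0,"wz":0,"gripper":-1}
    - {"dx":0.001,"dy":0.422,"dz":0.014,"wx":0,"wy":0,"wz":0,"gripper":-1}
    - {"dx":0.001,"dy":0.422,"dz":0.014,"wx":0,"wy":0,"wz":0,"gripper":-1}
    - {"dx":0.001,"dy":0.422,"dz":0.014,"wx":0,"wy":0,"wz":0,"gripper":-1}
    - {"dx":0.001,"dy":0.422,"dz":0.014,"wx":0,"wy":0,"wz":0,"gripper":-1}

```text
clock: 3.05
position: [525.7, 125.8, 231.3]
ee_rot: [0.135, 0.693, -0.135, 0.695]
contact_force: [0.4, -1.3, -0.3]
gripper_width: 85.1
```

Emit:
arm_command:
  rows:
    - {"dx":0.0,"dy":0.034,"dz":0.001,"gripper":-1}
    - {"dx":0.0,"dy":0.034,"dz":0.001,"gripper":-1}
    - {"dx":0.0,"dy":0.034,"dz":0.001,"gripper":-1}
    - {"dx":0.0,"dy":0.034,"dz":0.001,"gripper":-1}
    - {"dx":0.0,"dy":0.034,"dz":0.001,"gripper":-1}
    - {"dx":0.0,"dy":0.034,"dz":0.001,"gripper":-1}
    - {"dx":0.0,"dy":0.034,"dz":0.001,"gripper":-1}
    - {"dx":0.0,"dy":0.034,"dz":0.001,"gripper":-1}

```text
validation failed for argument at $.ro...
```

```bash
python3 - <<'E'
from go import *
cmd([534.5,145.5,231],[0,0,-1],[.375,.927,0])
s,M=st()
d=get_image("wrist");im=d["img"][:,:,::-1].copy()
T=np.array(d["T_tool_cam"])
def pw(P):
    pt=M.T@(np.array(P)-s["position"]);pc=T[:3,:3].T@(pt-T[:3,3]);u=d["K"]@pc;return u[:2]/u[2]
c,sn=np.cos(np.radians(-22)),np.sin(np.radians(-22))
for z in(80,116):
  for a,b in[(32,18),(32,-18),(-32,18),(-32,-18)]:
    p=pw([534.5+a*c-b*sn,145.5+a*sn+b*c,z]);cv2.circle(im,tuple(int(round(v)) for v in p),2,(0,0,255) if z>100 else (255,0,0),-1)
print([ (r["conf"],r["extent"]) for r in models.cut_out("wrist","spacer")])
cv2.imwrite("pics/w1.png",im)
E
```

```text
t 3.05 pos [525.7 125.8 231.3] F [ 0.4 -1.3 -0.3] w 85.1 J [ 5.360e-01  2.400e-01 -2.020e-01  1.000e-03 -1.127e+00 -2.491e+00]
x [ 0.002 -0.    -1.   ] y [0.375 0.927 0.001] z [ 0.927 -0.375  0.002]
CMD d [0.0003 0.0216 0.0008] w [ 0.   0.1 -0. ]
t 3.05 pos [525.7 125.8 231.3] F [ 0.4 -1.3 -0.3] w 85.1 J [ 5.360e-01  2.400e-01 -2.020e-01  1.000e-03 -1.127e+00 -2.491e+00]
x [ 0.002 -0.    -1.   ] y [0.375 0.927 0.001] z [ 0.927 -0.375  0.002]
[(0.78, [193.7, 30.5, 256.2, 104.8]), (0.73, [351.3, 105.5, 423.8, 152.5]), (0.61, [16.6, 224.7, 98.9, 294.1]), (0.58, [259.7, 147.8, 303.9, 221.9])]
```

View pics/w1.png

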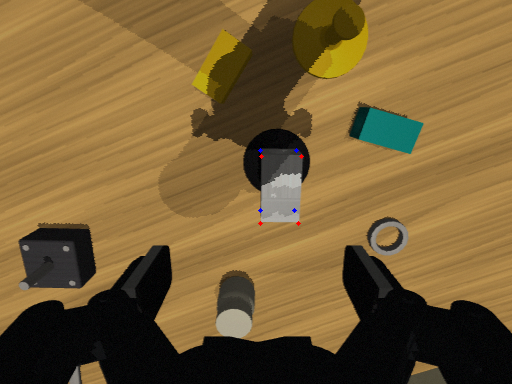

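The aluminium spacer is at about (280,186), on the black rest, and it matches my predicted corners within about 1 px. The turquoise and yellow look-alikes are well clear.

Emit:
arm_command:
  rows:
    - {"dx":0.0,"dy":0.0215,"dz":0.001,"wx":0,"wy":0,"wz":0,"gripper":-1}
    - {"dx":0.0,"dy":0.0215,"dz":0.001,"wx":0,"wy":0,"wz":0,"gripper":-1}
    - {"dx":0.03,"dy":0.0215,"dz":0.001,"wx":0,"wy":0,"wz":0,"gripper":-1}
    - {"dx":0.06,"dy":0.0215,"dz":0.001,"wx":0,"wy":0,"wz":0,"gripper":-1}
    - {"dx":0.09,"dy":0.0215,"dz":0.001,"wx":0,"wy":0,"wz":0,"gripper":-1}
    - {"dx":0.12,"dy":0.0215,"dz":0.001,"wx":0,"wy":0,"wz":0,"gripper":-1}
    - {"dx":0.145,"dy":0.0215,"dz":0.001,"wx":0,"wy":0,"wz":0,"gripper":-1}
    - {"dx":0.152,"dy":0.0215,"dz":0.001,"wx":0,"wy":0,"wz":0,"gripper":-1}

```text
clock: 3.95
position: [534.7, 146.2, 75.9]
ee_rot: [0.133, 0.695, -0.135, 0.694]
contact_force: [-0.9, 0.5, 0.3]
gripper_width: 85.3
```

```bash
python3 - <<'E'
from go import *
cmd([534.5,145.5,79.3],[0,0,-1],[.375,.927,0])
d=get_image("wrist");cv2.imwrite("pics/w2.png",d["img"][:,:,::-1])
E
```

```text
t 3.95 pos [534.7 146.2  75.9] F [-0.9  0.5  0.3] w 85.3 J [ 5.600e-01  4.300e-01 -3.630e-01  1.000e-03 -7.820e-01 -2.512e+00]
x [-0.003 -0.003 -1.   ] y [ 0.372  0.928 -0.003] z [ 0.928 -0.372 -0.002]
CMD d [-0.0034 -0.0008  0.0001] w [ 0.2 -0.1  0.2]
```

View pics/w2.png

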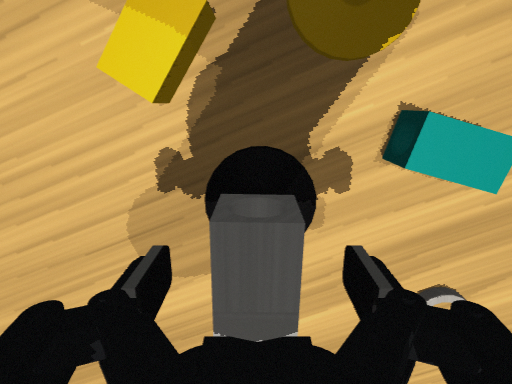

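The spacer sits squarely between the open pads, spanning about x 212–305 in the wrist picture. Closing now.

Emit:
arm_command:
  rows:
    - {"dx":-0.003,"dy":-0.001,"dz":0,"wx":0,"wy":0,"wz":0,"gripper":-1}
    - {"dx":-0.003,"dy":-0.001,"dz":0,"wx":0,"wy":0,"wz":0,"gripper":1}
    - {"dx":-0.003,"dy":-0.001,"dz":0,"wx":0,"wy":0,"wz":0,"gripper":1}
    - {"dx":-0.003,"dy":-0.001,"dz":0,"wx":0,"wy":0,"wz":0,"gripper":1}
    - {"dx":-0.003,"dy":-0.001,"dz":0,"wx":0,"wy":0,"wz":0,"gripper":1}
    - {"dx":-0.003,"dy":-0.001,"dz":0,"wx":0,"wy":0,"wz":0,"gripper":1}
    - {"dx":-0.003,"dy":-0.001,"dz":0,"wx":0,"wy":0,"wz":0,"gripper":1}
    - {"dx":-0.003,"dy":-0.001,"dz":0,"wx":0,"wy":0,"wz":0,"gripper":1}

```text
clock: 4.8
position: [535.4, 145.9, 80.4]
ee_rot: [0.133, 0.694, -0.134, 0.694]
contact_force: [-2.0, -0.1, 5.6]
gripper_width: 35.6
```

```bash
python3 - <<'E'
from go import *
cmd([534.5,145.5,79.3],[0,0,-1],[.375,.927,0])
d=get_image("wrist");cv2.imwrite("pics/w3.png",d["img"][:,:,::-1])
E
```

```text
t 4.8 pos [535.4 145.9  80.4] F [-2.  -0.1  5.6] w 35.6 J [ 5.590e-01  4.240e-01 -3.590e-01  2.000e-03 -7.890e-01 -2.511e+00]
x [-0.    -0.002 -1.   ] y [ 0.371  0.929 -0.002] z [ 0.929 -0.371  0.001]
CMD d [ 0.0011 -0.0008 -0.0007] w [0.2 0.  0.1]
```

View pics/w3.png

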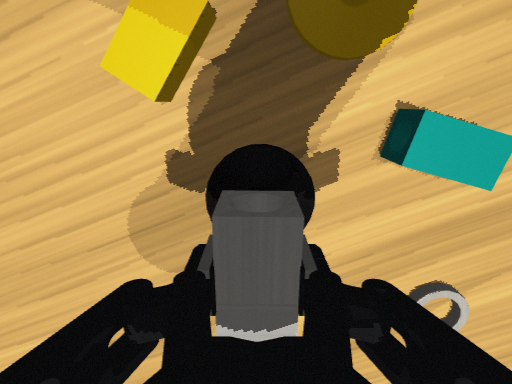

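The pads are closed on the flats at 35.6 mm. Lifting.

Emit:
arm_command:
  rows:
    - {"dx":-0.01,"dy":0,"dz":0,"wx":0,"wy":0,"wz":0,"gripper":1}
    - {"dx":-0.04,"dy":0,"dz":0,"wx":0,"wy":0,"wz":0,"gripper":1}
    - {"dx":-0.08,"dy":0,"dz":0,"wx":0,"wy":0,"wz":0,"gripper":1}
    - {"dx":-0.12,"dy":0,"dz":0,"wx":0,"wy":0,"wz":0,"gripper":1}
    - {"dx":-0.16,"dy":0,"dz":0,"wx":0,"wy":0,"wz":0,"gripper":1}
    - {"dx":-0.2,"dy":0,"dz":0,"wx":0,"wy":0,"wz":0,"gripper":1}
    - {"dx":-0.22,"dy":0,"dz":0,"wx":0,"wy":0,"wz":0,"gripper":1}
    - {"dx":-0.22,"dy":0,"dz":0,"wx":0,"wy":0,"wz":0,"gripper":1}

```text
clock: 5.65
position: [536.5, 146.8, 303.9]
ee_rot: [0.134, 0.692, -0.133, 0.696]
contact_force: [-0.8, -0.7, -1.9]
gripper_width: 35.6
```

```bash
python3 - <<'E'
from go import *
s,M=st()
j=s["joints"]
def W(j,s4=1):
    e=R.from_euler
    return (e('z',j[0])*e('y',j[1]-j[2])*e('x',s4*j[3])*e('y',-j[4])*e('x',-j[5]-np.pi/2)).as_matrix()
print((W(j)-M).round(3))
# geodesic plan to x=(.5,.866,0), z down
from scipy.spatial.transform import Slerp
x=np.array([.5,.866,0]);x/=np.linalg.norm(x);z=np.array([0,0,-1.]);T=np.column_stack([x,np.cross(z,x),z])
rv=R.from_matrix(M.T@T).as_rotvec();print("rotvec tool deg",np.degrees(rv).round(1), "world axis",(M@rv/np.linalg.norm(rv)).round(2))
p=j[1]-j[2]
for f in np.linspace(0,1,6):
    Rt=R.from_matrix(M)*R.from_rotvec(rv*f)
    for j1 in (j[0]+(-.5-j[0])*f,):
        B=(R.from_euler('z',j1)*R.from_euler('y',p)).inv()*Rt
        a=B.as_euler('XYX');print(round(f,1),"phi",a[0].round(2),"j5",(-a[1]).round(2),"j6",(-a[2]-np.pi/2).round(2))
d=get_image("wrist");cv2.imwrite("pics/w4.png",d["img"][:,:,::-1])
E
```

```text
t 5.65 pos [536.5 146.8 303.9] F [-0.8 -0.7 -1.9] w 35.6 J [ 5.600e-01  2.210e-01 -4.400e-02  2.000e-03 -1.300e+00 -2.511e+00]
x [ 0.006  0.002 -1.   ] y [0.371 0.929 0.004] z [ 0.929 -0.371  0.005]
[[-0.002  0.001 -0.   ]
 [ 0.003 -0.    -0.001]
 [-0.     0.002 -0.003]]
rotvec tool deg [75.6 65.2 75. ] world axis [ 0.76  0.26 -0.6 ]
0.0 phi -0.0 j5 -1.3 j6 -2.51
0.2 phi 0.36 j5 -1.27 j6 -2.46
0.4 phi 0.71 j5 -1.32 j6 -2.44
0.6 phi 1.03 j5 -1.41 j6 -2.5
0.8 phi 1.32 j5 -1.5 j6 -2.65
1.0 phi 1.58 j5 -1.55 j6 -2.88
```

View pics/w4.png

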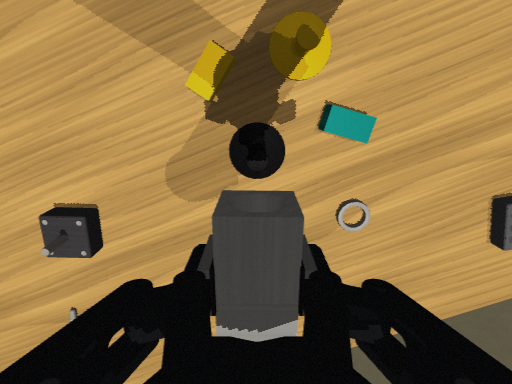

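Emit:
arm_command:
  rows:
    - {"dx":0,"dy":-0.017,"dz":0.008,"wx":4.7,"wy":4.1,"wz":4.7,"gripper":1}
    - {"dx":0,"dy":-0.034,"dz":0.016,"wx":9.4,"wy":8.1,"wz":9.4,"gripper":1}
    - {"dx":0,"dy":-0.051,"dz":0.023,"wx":14.2,"wy":12.2,"wz":14.1,"gripper":1}
    - {"dx":0,"dy":-0.068,"dz":0.031,"wx":18.9,"wy":16.3,"wz":18.8,"gripper":1}
    - {"dx":0,"dy":-0.085,"dz":0.039,"wx":23.6,"wy":20.4,"wz":23.4,"gripper":1}
    - {"dx":0,"dy":-0.101,"dz":0.047,"wx":28.4,"wy":24.4,"wz":28.1,"gripper":1}
    - {"dx":0,"dy":-0.118,"dz":0.055,"wx":33.1,"wy":28.5,"wz":32.8,"gripper":1}
    - {"dx":0,"dy":-0.135,"dz":0.062,"wx":37.8,"wy":32.6,"wz":37.5,"gripper":1}

```text
clock: 6.5
position: [542.2, -2.7, 298.5]
ee_rot: [0.587, 0.698, -0.081, 0.402]
contact_force: [-0.2, 0.2, -3.0]
gripper_width: 35.2
```

```bash
python3 - <<'E'
from go import *
cmd([551.9,-150.3,300],[.5,.866,0],[.866,-.5,0])
E
```

```text
t 6.5 pos [542.2  -2.7 298.5] F [-0.2  0.2 -3. ] w 35.2 J [-0.215  0.334  0.132 -0.833 -1.585 -2.363]
x [ 0.012  0.755 -0.656] y [0.884 0.298 0.36 ] z [ 0.467 -0.585 -0.663]
CMD d [-0.1123 -0.0349  0.0898] w [37.1 32.6 37.4]
```

Emit:
arm_command:
  rows:
    - {"dx":-0.016,"dy":-0.005,"dz":0.013,"wx":4.7,"wy":4.1,"wz":4.7,"gripper":1}
    - {"dx":-0.032,"dy":-0.01,"dz":0.026,"wx":9.4,"wy":8.2,"wz":9.4,"gripper":1}
    - {"dx":-0.048,"dy":-0.015,"dz":0.038,"wx":14.1,"wy":12.4,"wz":14.2,"gripper":1}
    - {"dx":-0.064,"dy":-0.02,"dz":0.051,"wx":18.8,"wy":16.5,"wz":18.9,"gripper":1}
    - {"dx":-0.08,"dy":-0.025,"dz":0.064,"wx":23.5,"wy":20.6,"wz":23.7,"gripper":1}
    - {"dx":-0.096,"dy":-0.03,"dz":0.077,"wx":28.2,"wy":24.8,"wz":28.4,"gripper":1}
    - {"dx":-0.112,"dy":-0.035,"dz":0.09,"wx":33,"wy":29,"wz":33.2,"gripper":1}
    - {"dx":-0.112,"dy":-0.035,"dz":0.09,"wx":37.1,"wy":32.6,"wz":37.4,"gripper":1}

```text
clock: 7.3
position: [551.7, -153.0, 295.9]
ee_rot: [0.868, 0.497, -0.002, -0.005]
contact_force: [-0.1, 0.2, -2.9]
gripper_width: 35.6
```

```bash
python3 - <<'E'
from go import *
cmd([551.9,-150.3,300],[.5,.866,0],[.866,-.5,0])
for n in("wrist","scene","top"):
    d=get_image(n);cv2.imwrite(f"pics/{n}5.png",d["img"][:,:,::-1])
E
```

```text
t 7.3 pos [ 551.7 -153.   295.9] F [-0.1  0.2 -2.9] w 35.6 J [-0.763  0.538  0.008 -1.452 -1.772 -2.61 ]
x [0.506 0.863 0.001] y [ 0.863 -0.506 -0.01 ] z [-0.008  0.006 -1.   ]
CMD d [ 0.0024 -0.0012 -0.0041] w [-0.6 -0.1 -0.4]
```

View pics/wrist5.png

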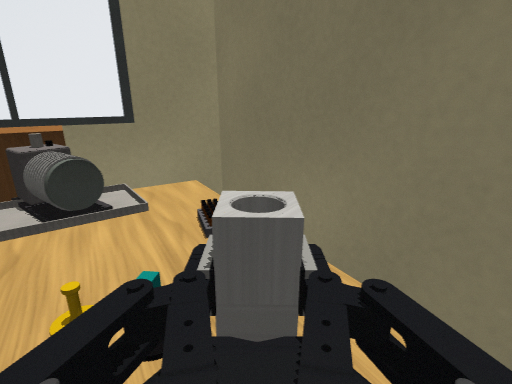

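View pics/scene5.png

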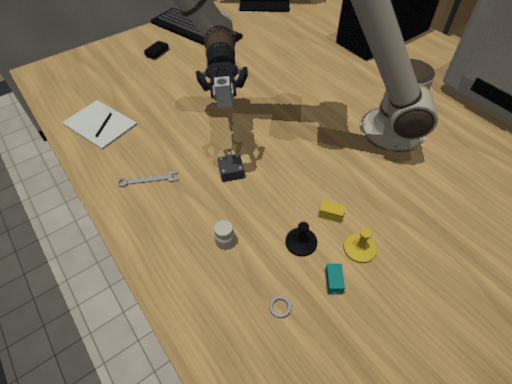

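View pics/top5.png

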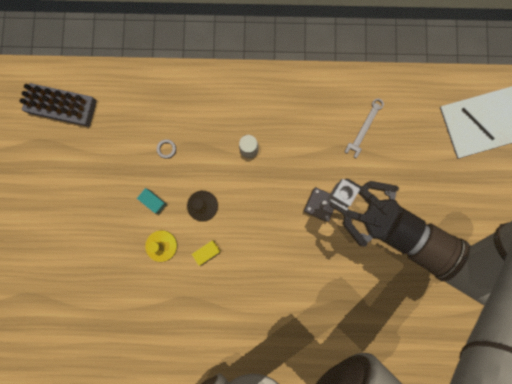

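The spacer stands upright over the pin area. In the wrist view its upper mouth is at (258,204), and in the top view it is at about (347,190). I'll measure the mouth centre to align it with the pin.

```bash
python3 - <<'E'
from go import *
a=cv2.imread("pics/top5.png")[170:230,290:370]
cv2.imwrite("pics/top5c.png",cv2.resize(a,None,fx=9,fy=9,interpolation=cv2.INTER_CUBIC))
b=cv2.imread("pics/scene5.png")[65:115,195:255]
cv2.imwrite("pics/scene5c.png",cv2.resize(b,None,fx=10,fy=10,interpolation=cv2.INTER_CUBIC))
w=cv2.imread("pics/wrist5.png")[170:350,190:330]
cv2.imwrite("pics/wrist5c.png",cv2.resize(w,None,fx=3.3,fy=3.3,interpolation=cv2.INTER_CUBIC))
E
```

```text
(no output)
```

View pics/top5c.png

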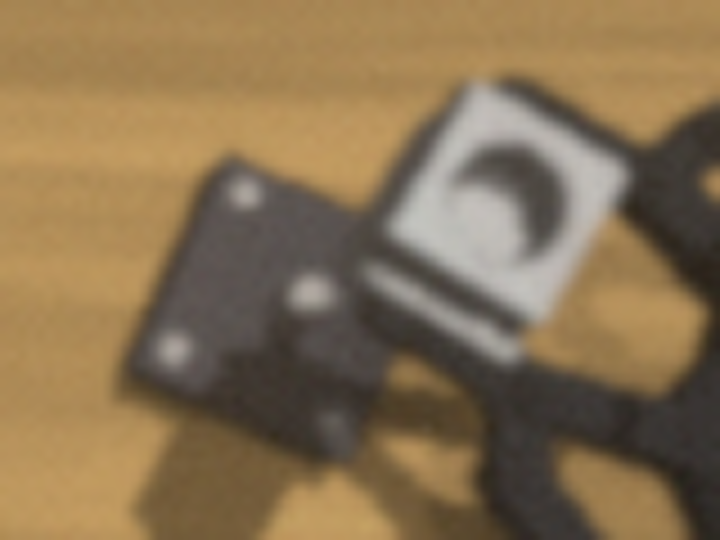

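View pics/scene5c.png

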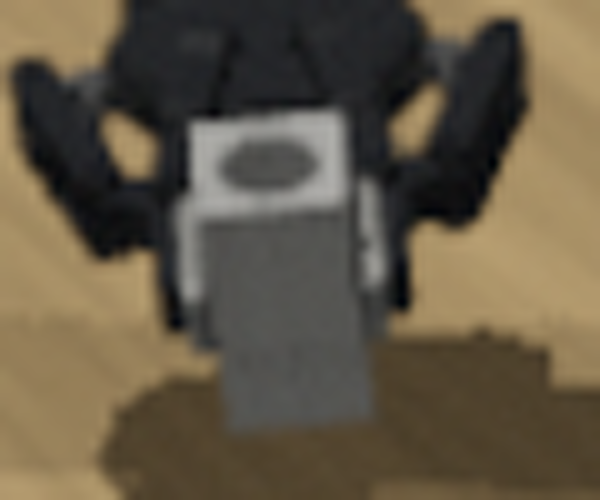

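View pics/wrist5c.png

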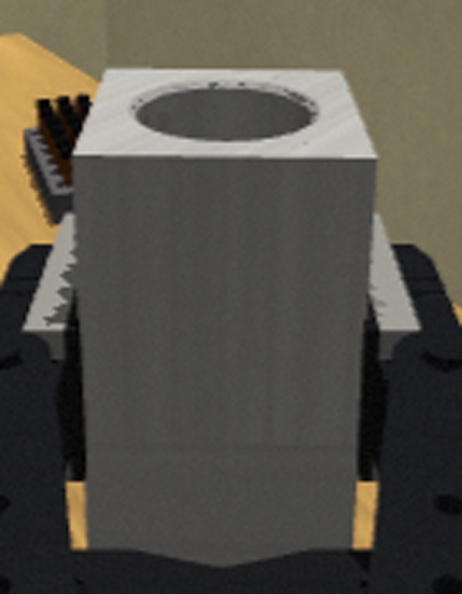

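```bash
python3 - <<'E'
from go import *
d=get_image("top");s=get_image("scene")
print(back(d,(508/9+290-.45,207/9+170-.45),327),"face",np.mean([back(d,(u/9+289.55,v/9+169.55),327) for u,v in[(478,85),(632,170),(540,322),(386,222)]],0))
print(back(s,(268/10+194.55,163/10+64.55),327))
cmd([551.9,-150.3,160],[.5,.866,0],[.866,-.5,0])
S,M=st();print("grasp pt",S["position"]-18.7*M[:,0])
E
```

```text
[ 541.88704643 -167.40901839  327.        ] face [ 543.42108331 -167.61212042  327.        ]
[ 541.78774588 -167.58441673  327.        ]
t 7.55 pos [ 552.1 -150.   299.1] F [-0.3 -0.6 -0.8] w 35.3 J [-0.757  0.533  0.012 -1.45  -1.774 -2.608]
x [ 0.498  0.867 -0.002] y [ 0.867 -0.498 -0.   ] z [-0.001 -0.002 -1.   ]
CMD d [-1.000e-04 -0.000e+00  1.391e-01] w [-0.   0.1  0.1]
t 7.55 pos [ 552.1 -150.   299.1] F [-0.3 -0.6 -0.8] w 35.3 J [-0.757  0.533  0.012 -1.45  -1.774 -2.608]
x [ 0.498  0.867 -0.002] y [ 0.867 -0.498 -0.   ] z [-0.001 -0.002 -1.   ]
grasp pt [ 542.79520648 -166.20900222  299.1347736 ]
```

Emit:
arm_command:
  rows:
    - {"dx":0,"dy":0,"dz":0.03,"wx":0,"wy":0,"wz":0,"gripper":1}
    - {"dx":0,"dy":0,"dz":0.06,"wx":0,"wy":0,"wz":0,"gripper":1}
    - {"dx":0,"dy":0,"dz":0.09,"wx":0,"wy":0,"wz":0,"gripper":1}
    - {"dx":0,"dy":0,"dz":0.12,"wx":0,"wy":0,"wz":0,"gripper":1}
    - {"dx":0,"dy":0,"dz":0.145,"wx":0,"wy":0,"wz":0,"gripper":1}
    - {"dx":0,"dy":0,"dz":0.16,"wx":0,"wy":0,"wz":0,"gripper":1}
    - {"dx":0,"dy":0,"dz":0.165,"wx":0,"wy":0,"wz":0,"gripper":1}
    - {"dx":0,"dy":0,"dz":0.165,"wx":0,"wy":0,"wz":0,"gripper":1}

```text
clock: 8.35
position: [552.5, -150.0, 134.2]
ee_rot: [0.865, 0.501, -0.001, 0.001]
contact_force: [-0.2, 0.2, -2.1]
gripper_width: 35.4
```

```bash
python3 - <<'E'
from go import *
cmd([551.9,-150.3,110],[.5,.866,0],[.866,-.5,0])
d=get_image("top");cv2.imwrite("pics/top6c.png",cv2.resize(d["img"][160:240,280:380,::-1],None,fx=7,fy=7,interpolation=cv2.INTER_CUBIC))
d=get_image("scene");cv2.imwrite("pics/scene6c.png",cv2.resize(d["img"][110:200,180:290,::-1],None,fx=6,fy=6,interpolation=cv2.INTER_CUBIC))
E
```

```text
t 8.35 pos [ 552.5 -150.   134.2] F [-0.2  0.2 -2.1] w 35.4 J [-0.744  0.803 -0.029 -1.403 -1.719 -2.296]
x [ 0.497  0.868 -0.002] y [ 0.868 -0.497  0.001] z [-0.    -0.002 -1.   ]
CMD d [-0.0005 -0.0004  0.0242] w [0.  0.1 0.2]
```

View pics/top6c.png

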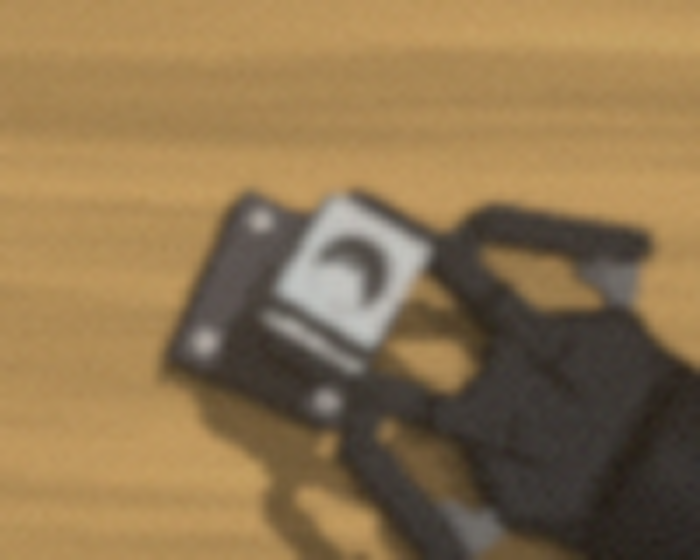

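View pics/scene6c.png

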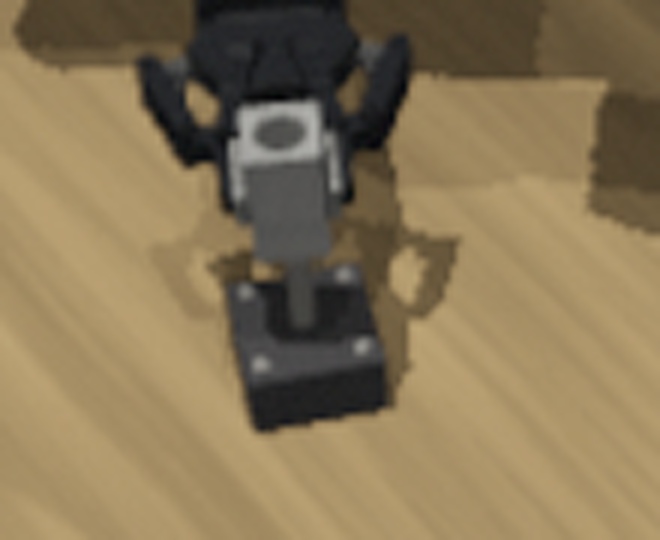

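The pin is centred under the spacer. Its upright shaft shows at (300,295) in the scene crop, directly below the block. Lowering to just above the recess stop height.

Emit:
arm_command:
  rows:
    - {"dx":0,"dy":0,"dz":0.004,"wx":0,"wy":0,"wz":0,"gripper":1}
    - {"dx":0,"dy":0,"dz":0.008,"wx":0,"wy":0,"wz":0,"gripper":1}
    - {"dx":0,"dy":0,"dz":0.012,"wx":0,"wy":0,"wz":0,"gripper":1}
    - {"dx":0,"dy":0,"dz":0.015,"wx":0,"wy":0,"wz":0,"gripper":1}
    - {"dx":0,"dy":0,"dz":0.017,"wx":0,"wy":0,"wz":0,"gripper":1}
    - {"dx":0,"dy":0,"dz":0.018,"wx":0,"wy":0,"wz":0,"gripper":1}
    - {"dx":0,"dy":0,"dz":0.018,"wx":0,"wy":0,"wz":0,"gripper":1}
    - {"dx":0,"dy":0,"dz":0.018,"wx":0,"wy":0,"wz":0,"gripper":1}

```text
clock: 9.25
position: [552.5, -150.5, 117.4]
ee_rot: [0.865, 0.501, -0.0, 0.002]
contact_force: [-0.2, -0.1, -1.4]
gripper_width: 35.5
```

Emit:
arm_command:
  rows:
    - {"dx":0,"dy":0,"dz":0.001,"wx":0,"wy":0,"wz":0,"gripper":1}
    - {"dx":0,"dy":0,"dz":0.002,"wx":0,"wy":0,"wz":0,"gripper":1}
    - {"dx":0,"dy":0,"dz":0.003,"wx":0,"wy":0,"wz":0,"gripper":1}
    - {"dx":0,"dy":0,"dz":0.004,"wx":0,"wy":0,"wz":0,"gripper":1}
    - {"dx":0,"dy":0,"dz":0.005,"wx":0,"wy":0,"wz":0,"gripper":1}
    - {"dx":0,"dy":0,"dz":0.005,"wx":0,"wy":0,"wz":0,"gripper":1}
    - {"dx":0,"dy":0,"dz":0.005,"wx":0,"wy":0,"wz":0,"gripper":1}
    - {"dx":0,"dy":0,"dz":0.005,"wx":0,"wy":0,"wz":0,"gripper":1}

```text
clock: 10.05
position: [552.5, -150.5, 112.4]
ee_rot: [0.865, 0.501, -0.0, 0.002]
contact_force: [-0.5, -0.2, -1.8]
gripper_width: 35.8
```

Emit:
arm_command:
  rows:
    - {"dx":0,"dy":0,"dz":0.001,"wx":0,"wy":0,"wz":0,"gripper":1}
    - {"dx":0,"dy":0,"dz":0.0015,"wx":0,"wy":0,"wz":0,"gripper":1}
    - {"dx":0,"dy":0,"dz":0.002,"wx":0,"wy":0,"wz":0,"gripper":1}
    - {"dx":0,"dy":0,"dz":0.0025,"wx":0,"wy":0,"wz":0,"gripper":1}
    - {"dx":0,"dy":0,"dz":0.003,"wx":0,"wy":0,"wz":0,"gripper":1}
    - {"dx":0,"dy":0,"dz":0.003,"wx":0,"wy":0,"wz":0,"gripper":1}
    - {"dx":0,"dy":0,"dz":0.003,"wx":0,"wy":0,"wz":0,"gripper":1}
    - {"dx":0,"dy":0,"dz":0.003,"wx":0,"wy":0,"wz":0,"gripper":1}

```text
clock: 10.85
position: [552.5, -150.6, 111.3]
ee_rot: [0.865, 0.502, 0.002, 0.002]
contact_force: [-0.7, -1.0, 5.8]
gripper_width: 35.4
```

Emit:
arm_command:
  rows:
    - {"dx":0,"dy":0,"dz":0.001,"wx":0,"wy":0,"wz":0,"gripper":1}
    - {"dx":0,"dy":0,"dz":0.0015,"wx":0,"wy":0,"wz":0,"gripper":1}
    - {"dx":0,"dy":0,"dz":0.002,"wx":0,"wy":0,"wz":0,"gripper":1}
    - {"dx":0,"dy":0,"dz":0.0025,"wx":0,"wy":0,"wz":0,"gripper":1}
    - {"dx":0,"dy":0,"dz":0.003,"wx":0,"wy":0,"wz":0,"gripper":1}
    - {"dx":0,"dy":0,"dz":0.003,"wx":0,"wy":0,"wz":0,"gripper":1}
    - {"dx":0,"dy":0,"dz":0.003,"wx":0,"wy":0,"wz":0,"gripper":1}
    - {"dx":0,"dy":0,"dz":0.003,"wx":0,"wy":0,"wz":0,"gripper":1}

```text
clock: 11.65
position: [552.3, -150.6, 111.3]
ee_rot: [0.865, 0.502, 0.005, 0.002]
contact_force: [-1.7, -2.2, 11.0]
gripper_width: 35.5
```

```bash
python3 - <<'E'
from go import *
cmd([551.9,-150.3,110],[.5,.866,0],[.866,-.5,0])
d=get_image("wrist");cv2.imwrite("pics/w7.png",d["img"][:,:,::-1])
d=get_image("scene");cv2.imwrite("pics/scene7c.png",cv2.resize(d["img"][110:200,180:290,::-1],None,fx=6,fy=6,interpolation=cv2.INTER_CUBIC))
E
```

```text
t 11.65 pos [ 552.3 -150.6  111.3] F [-1.7 -2.2 11. ] w 35.5 J [-0.744  0.849 -0.022 -1.401 -1.72  -2.249]
x [0.495 0.869 0.006] y [ 0.869 -0.495  0.009] z [ 0.011  0.001 -1.   ]
CMD d [ 0.0001 -0.0005  0.0013] w [ 0.5 -0.4  0.3]
```

View pics/scene7c.png

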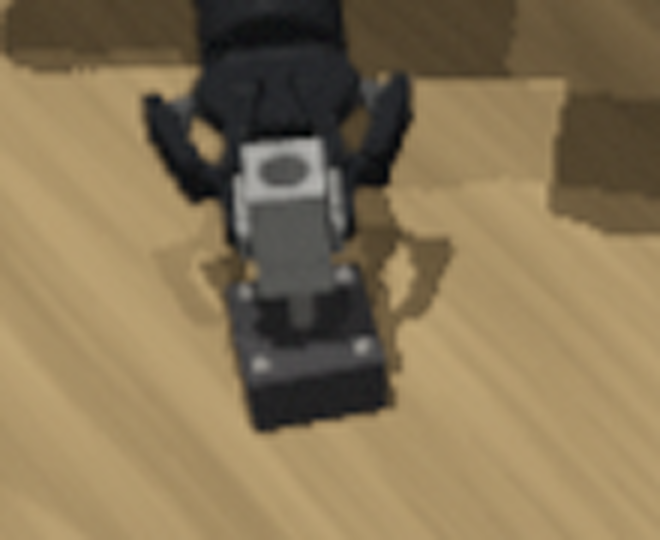

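View pics/w7.png

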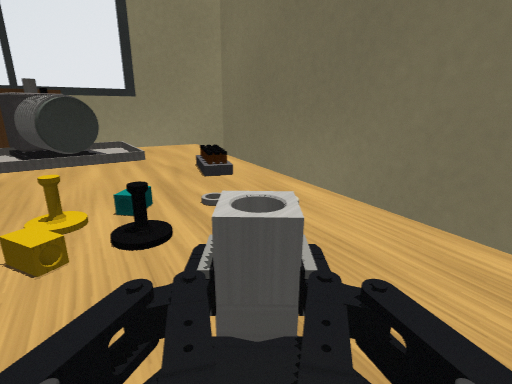

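```bash
python3 - <<'E'
from go import *
d=get_image("wrist");T=np.array(d["T_tool_cam"])
for dl in(-6,-3,0,3,6):
    P=np.array([[-36.7,-18,-32+dl],[-36.7,18,-32+dl],[-0.7,-18,-32+dl],[-.7,18,-32+dl]])
    pc=(P-T[:3,3])@T[:3,:3];u=pc@d["K"].T;print(dl,(u[:,:2]/u[:,2:]).round(1).tolist())
w=cv2.imread("pics/w7.png")[180:230,200:320];cv2.imwrite("pics/w7c.png",cv2.resize(w,None,fx=6,fy=6))
E
```

```text
-6 [[212.6, 205.5], [307.0, 205.3], [222.8, 181.5], [295.1, 181.4]]
-3 [[212.9, 212.8], [306.6, 212.7], [223.0, 187.3], [294.8, 187.2]]
0 [[213.3, 220.1], [306.2, 220.0], [223.2, 193.0], [294.6, 192.9]]
3 [[213.6, 227.2], [305.8, 227.1], [223.4, 198.6], [294.4, 198.5]]
6 [[213.9, 234.3], [305.5, 234.1], [223.6, 204.2], [294.2, 204.1]]
```

View pics/w7c.png

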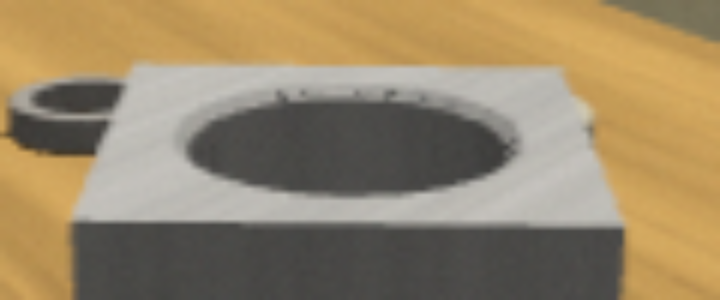

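The wrist view puts the upper face about 1 mm above the grasp-centred estimate. The lower end therefore stopped at about 80.4 mm, 4.6 mm below the pin tip, so the recess is down and the deep hole is already up. Lifting straight off with no turn.

Emit:
arm_command:
  rows:
    - {"dx":0,"dy":0,"dz":-0.005,"wx":0,"wy":0,"wz":0,"gripper":1}
    - {"dx":0,"dy":0,"dz":-0.015,"wx":0.3,"wy":-0.2,"wz":0.2,"gripper":1}
    - {"dx":0,"dy":0,"dz":-0.035,"wx":0.5,"wy":-0.4,"wz":0.3,"gripper":1}
    - {"dx":0,"dy":0,"dz":-0.06,"wx":0.5,"wy":-0.4,"wz":0.3,"gripper":1}
    - {"dx":0,"dy":0,"dz":-0.085,"wx":0.5,"wy":-0.4,"wz":0.3,"gripper":1}
    - {"dx":0,"dy":0,"dz":-0.11,"wx":0.5,"wy":-0.4,"wz":0.3,"gripper":1}
    - {"dx":0,"dy":0,"dz":-0.125,"wx":0.5,"wy":-0.4,"wz":0.3,"gripper":1}
    - {"dx":0,"dy":0,"dz":-0.13,"wx":0.5,"wy":-0.4,"wz":0.3,"gripper":1}

```text
clock: 12.6
position: [550.9, -150.8, 242.8]
ee_rot: [0.866, 0.5, -0.0, 0.002]
contact_force: [-0.1, -0.2, -3.0]
gripper_width: 35.4
```

Emit:
arm_command:
  rows:
    - {"dx":0,"dy":0,"dz":0,"wx":0,"wy":0,"wz":0,"gripper":1}
    - {"dx":0,"dy":0,"dz":0,"wx":0,"wy":0,"wz":0,"gripper":1}
    - {"dx":0,"dy":0,"dz":0,"wx":0,"wy":0,"wz":0,"gripper":1}
    - {"dx":0,"dy":0,"dz":0,"wx":0,"wy":0,"wz":0,"gripper":1}
    - {"dx":0,"dy":0,"dz":0,"wx":0,"wy":0,"wz":0,"gripper":1}
    - {"dx":0,"dy":0,"dz":0,"wx":0,"wy":0,"wz":0,"gripper":1}
    - {"dx":0,"dy":0,"dz":0,"wx":0,"wy":0,"wz":0,"gripper":1}
    - {"dx":0,"dy":0,"dz":0,"wx":0,"wy":0,"wz":0,"gripper":1}

```text
clock: 13.4
position: [551.0, -150.8, 242.8]
ee_rot: [0.866, 0.5, -0.0, 0.002]
contact_force: [0.9, 0.6, -2.3]
gripper_width: 35.3
```

```bash
python3 - <<'E'
from go import *
cmd([551.9,-150.3,240],[.5,.866,0],[.866,-.5,0])
a=get_image("wrist")["img"][170:350,190:330,::-1];b=get_image("scene")["img"][40:220,150:330,::-1]
c=np.hstack([cv2.resize(a,(311,400)),cv2.resize(b,(400,400))]);cv2.imwrite("pics/f8.png",c)
E
```

```text
t 13.4 pos [ 551.  -150.8  242.8] F [ 0.9  0.6 -2.3] w 35.3 J [-0.754  0.618 -0.017 -1.43  -1.755 -2.49 ]
x [ 0.5    0.866 -0.002] y [ 0.866 -0.5    0.003] z [ 0.001 -0.003 -1.   ]
CMD d [0.0009 0.0005 0.0028] w [ 0.2  0.1 -0. ]
```

View pics/f8.png

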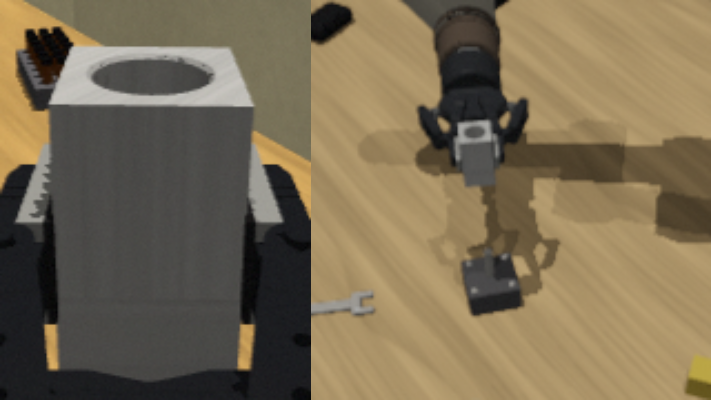

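The spacer is upright and steady, with its mouth up and centred at about (152,76) in the left crop. It is well above the pin stand at about (490,280) in the right crop, so I'm handing in.

```bash
python3 - <<'E'
from bench import arm
print(arm.job_done())
E
```

```text
the job is handed in; nothing more can be done
None
```

I gripped the aluminium spacer off the black rest, stood it upright and lowered it over the gauge pin to feel which end was down. The pin stopped it with 111.3 mm on the tool height reading and about 11 N on the force reading. Allowing for a grasp about 1 mm off centre, measured in the wrist picture, its lower end stopped about 4.6 mm below the pin tip. That matches the 5 mm recess, so the deep hole was already facing up and no turn was needed.

I lifted it straight up and handed in at about 13.5 s, still gripping it:
- **Height:** the lower end is about 212 mm above the bench.
- **Upright:** the tool was within about 0.2° of upright.
- **Grip:** the opening held at about 35.3 mm, and the pose did not change over the 0.8 s I held it before handing in.

The shadow inside the upper mouth also looked like a deep hole, though I only judged that by eye. None of my checks failed or disagreed. I did not touch the jar, the wrench, the ring or the look-alikes.

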